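Zero the densitometer and read the marked grey patch

TASK

Take the grey-scale strip with the red grip bar out of the divided tray, lay it in the densitometer's guide channel with the bar pointing to the long open end, slide it under the measuring head until its white patch sits under the nose, and press the head fully down onto it for about a second to zero the instrument. Let the head spring up, slide the strip along until the patch with the orange pointers sits under the nose, press the head down for about a second again to take the reading, and leave the strip there, lying flat in the channel under the raised head. Never slide the strip while the head is down, and leave the other strips and the things standing about where they are.

Things in the scene. Friction and masses are not known exactly. Their poses are not given: they have to be found in the camera images.
- densitometer: Fixed desktop densitometer: dark stage 84 mm (x) by y -175 to +100 mm; behind it a pale housing (x 42 to 172, y -45 to +100, 73 high). Origin on the table under the measuring nose; x to the housing, y along the guide channel (through x = 0), z up. Channel floor 14 mm up, 52 mm wide, flared rails to 22 mm up, open ends; the -y end is the long one. Orange lines on the rails mark y = 0.
- read_point (a point): Point straight under the nose at the height of a strip's upper face (20 mm above the table), where the pressed nose touches; axes as the densitometer. The raised nose clears a strip in the channel by 15 mm and the head spans y -16 to +16 mm, so lay the strip down beside the head on the long side and slide it in under it.
- press_pad (a point): Middle of the black ribbed rubber pad (30 x 17 mm) on top of the head's front end, straight above the nose; about 82 mm above the table when up. Press here straight down, about 16 mm, until the nose stops on the strip; needs about 5 N.
- nose_tip (a point): Tip (4 mm across) of the black conical nose under the head's front end.
- head (a joint): Hinge of the measuring head, rad: 0 up (a spring returns it), about 0.12 when the nose touches a strip lying in the channel, 0.16 at its stop.
- strip_tray: Grey divided tray 190 x 196 x 14 mm, fixed, three compartments side by side along its x (58 mm wide each, middles at x -62, 0, +62 mm), floor 4 mm above the table. Origin under its middle.
- strip_red: Grey-scale strip on a flat black carrier 46 (x) x 176 (y) x 6 mm, about 90 g, red grip bar near its -y end, lying in a compartment of the tray. Origin at the middle of its underside. Six patches in a row along y (12 mm long, 26 mm wide, 14 mm apart) go from white, next to the bar, to black; an orange pointer on each side marks the fifth.
- red_bar (a point): Top middle of the red grip bar: 12 mm thick (x), 34 mm long (y), standing 22 mm above the carrier, its top 28 mm above the strip's underside; 70 mm from the strip's middle toward -y.
- white_patch (a point): Middle of the red strip's white patch, on its upper face, 2 mm from the strip's origin toward +y.
- pointer_patch (a point): Middle of the red strip's patch with the orange pointers (dark grey, fifth), on its upper face, 58 mm from the strip's origin toward +y.
- strip_blue: The same strip with a blue grip bar, in another compartment; stays there.
- strip_yellow: The same strip with a yellow grip bar, in another compartment; stays there.
- loupe: Bystander: round loupe, black top, 47 mm across, 42 mm high; origin under its middle.
- marker: Bystander: white marker pen with green cap, lying, 135 mm long, 17 mm thick; origin under its middle.
- film_can: Bystander: black film can with orange lid, 34 mm across, 51 mm high; origin under its middle.

How it is judged:
On the way, in this order (a step that is already met when the one before it is completed fails the run):
1. the red strip lies flat in the densitometer's guide channel, its bar toward the long end (z of white_patch in the frame of densitometer between 0.017 and 0.0225 m and x of white_patch in the frame of densitometer between -0.005 and 0.005 m and y of white_patch in the frame of densitometer between -0.2 and 0.1 m and y of red_bar in the frame of densitometer below -0.05 m and angle between strip_red's own z axis and vertical below 0.03 rad), for 0.2 s.
2. the head is pressed down onto the white patch for half a second, the patch's middle within 4 mm of the nose along the channel (all of step 1 and y of white_patch in the frame of read_point between -0.004 and 0.004 m and value of joint head above 0.108 rad), for 0.5 s.
3. the head is pressed down onto the patch with the orange pointers for half a second, its middle within 4 mm of the nose along the channel (all of step 1 and y of pointer_patch in the frame of read_point between -0.004 and 0.004 m and value of joint head above 0.108 rad), for 0.5 s.
At the end, for the whole second after the job is handed in: The red strip lies flat, still and released in the channel, bar toward the long end, its orange-pointer patch centred under the nose within 4 mm along the channel; the head is fully up; the blue and yellow strips, loupe, marker and film can are within 20 mm of where they stood (all of step 1 and y of pointer_patch in the frame of read_point between -0.004 and 0.004 m and value of joint head below 0.02 rad and linear speed of strip_red below 0.01 m/s and distance of each of strip_blue, strip_yellow, loupe, marker, film_can from where it was at the start of the episode below 0.02 m); the robot touches nothing.
It fails at once if the red strip is moved along (faster than 30 mm/s) while the head is down on it (value of joint head above 0.1 rad and linear speed of strip_red above 0.03 m/s).
It fails at once if another strip or a bystander is moved more than 20 mm (distance of any of strip_blue, strip_yellow, loupe, marker, film_can from where it was at the start of the episode above 0.02 m).
It also fails if it takes over 58 s, if anything falls off the work surface, if the arm or the gripper's body presses on something with over 40 N, if the wrist force passes 120 N, or if a joint passes its speed limit or range.

ROBOT

A 6-joint arm with a two-finger parallel gripper is mounted at the origin on a cart in front of the work surface, level with it; the furniture and walls round the work are solid. World frame = base frame: x ahead of the robot, y to its left, z up, the work surface at z = 0. Lengths are in m, angles in rad, forces in N, time in s.
With the tool pointing down it reaches from about 0.375 to 0.975 m from the base axis. Payload 3.8 kg.
Tool frame: the origin (TCP) lies midway between the tips of the shut fingers; the grasp point (between the pads) lies 19 mm behind it; z points along the fingers, y is the direction in which the jaws open and shut (so a half turn about z gives the same grasp; the last joint's range is limited). The gripper opens to 85 mm and grips with 20 to 120 N. Pads are 22 mm wide; open, the fingers measure 114 mm over their backs; the gripper's body (76 mm by 85 mm) begins 54 mm behind the grasp point. The pads swing forward as they close: fully open they stand 13 mm farther back than shut.
Start: joints at [1.159, 0.264, 1.604, -0, 1.274, -0.037], TCP at [0.247, 0.628, 0.231] pointing down, gripper open.
Joint ranges: [-2.63, 2.63], [-0.94, 2.18], [0.31, 2.57], [-1.31, 4.45], [0, 2.66], [-2.55, 2.55]. Speed limits (rad/s): [2.57, 2.57, 3.14, 3.14, 3.14, 3.14].

INTERFACE

Orientations are given as a rotation vector (axis times angle).
In Python, from workcell import bot gives the robot as it stands.
- The arm moves only by the shell command python3 -m inch 'ROWS' [FORCE]. ROWS is JSON, a list of rows, each an object of numbers: "dx", "dy", "dz": the shift along the tool's x, y, z in m; "ax", "ay", "az": the turn, a rotation vector about the tool's x, y, z in degrees; "fingers": the opening, from -1 (shut) to 1 (fully open). A call has 1 to 20 rows; each row is the pose to reach, as a shift and turn from the pose measured when the call began, along the tool's axes at that moment; what a row does not reach only later rows make up. A row lasts 1/8 s, in which the tool goes at most 62.5 mm and 10.7 degrees, less where a joint would pass 70% of its speed; a pose out of reach is approached as far as the arm can. A call with a gripper value outside its range is refused whole. The fingers move at their own pace and stop on an object; FORCE is the grip in N (left out, the last holds). Time passes only in rows, so rows that repeat a pose let the fingers close. It gives the time, the measured TCP pose, the force and the opening at its end, in the units of the state.
- bot.read_state(): the state, without advancing time (a new reading comes with each control period).
- bot.read_camera(name): name is "scene" or "top"; returns (picture, depth): 420x560x3 uint8, blue, green, red; 420x560 float32, m along the optical axis (not along the pixel's ray), 0 where there is no reading.
- bot.get_calibration(name): a dict with "intrinsics" (3x3 intrinsics, pixels), "distortion" ([k1, k2, p1, p2, k3] as OpenCV has them; the pictures are not rectified), "view" (4x4, takes a point from world to camera coordinates). Camera axes: x right, y down, z forward; pixel columns grow to the right and rows downward; lengths in m; the calibration is good to about 2 mm. A picture is of the moment at which its call begins. get_calibration takes no time and is no camera call.
- bot.finish_job(): hands the job in, once; it reports no verdict.
Trained networks look in the newest picture that a camera, given by its name, has taken for a name from the list of things; names that differ only in an ending like _2 or _b are one class to them, and where a whole thing is asked for, a point or a joint stands for the part that bears it (a point fixed in the world has none). Each returns a list of dicts, best first, with "p" (0 to 1); they miss things now and then, are a little off and sometimes report something else, mostly with a low value. They report only what shows in the picture. A call takes as long as a camera call.
- bot.masks_of(camera, thing): "region" (420x560 bool, what is visible of it) and "box" ([left, top, right, bottom] in pixels, round what is visible of it).
The state is a dict: "time": time; "q": joint angles; "joint_vel": joint speeds; "joint_torque": joint torques, N m; "tool_pos": TCP position; "tcp_rot": TCP orientation; "wrist_force": force on the tool from outside, world axes, zero at the start; "torque": the same for the moment, N m; "width": opening from 0.0 (shut) to 1.0 (fully open).
Only numpy, scipy, OpenCV 4.12 (cv2) and the standard library are available. Lean on these libraries where they do the work, as an engineer would, in place of code of your own. Each camera call takes 0.05 s, during which the arm holds its last target. There are 200 camera calls.

## Working session

There is one attempt and no reset: what is moved stays moved. The work goes in short steps, Python scripts to look and compute and a shell command to move; the robot and the scene stay as the last step left them, time stands still between calls to the robot, and variables do not carry over. Pictures are saved under pics/ and viewed, about 8 in all and at most 12, crops included, and the job is handed in when it is done.

```bash
mkdir -p pics; ls; cat > h.py <<'E'
import numpy as np, cv2
from workcell import bot
from scipy.spatial.transform import Rotation as R
def cloud(cam, depth):
    c=bot.get_calibration(cam); K=np.array(c["intrinsics"]); D=np.array(c["distortion"]); V=np.array(c["view"])
    h,w=depth.shape; u,v=np.meshgrid(np.arange(w),np.arange(h))
    p=cv2.undistortPoints(np.stack([u,v],-1).reshape(-1,1,2).astype(np.float64),K,D).reshape(h,w,2)
    P=np.concatenate([p*depth[...,None],depth[...,None]],-1)
    return (P-V[:3,3])@V[:3,:3]
def onplane(cam,px,z):
    c=bot.get_calibration(cam); V=np.array(c["view"])
    p=cv2.undistortPoints(np.array(px,float).reshape(-1,1,2),np.array(c["intrinsics"]),np.array(c["distortion"])).reshape(-1,2)
    d=np.c_[p,np.ones(len(p))]@V[:3,:3]; o=-V[:3,:3].T@V[:3,3]
    return o+d*((z-o[2])/d[:,2])[:,None]
def project(cam,X):
    c=bot.get_calibration(cam); V=np.array(c["view"])
    return cv2.projectPoints(np.array(X,float).reshape(-1,3),cv2.Rodrigues(V[:3,:3])[0],V[:3,3],np.array(c["intrinsics"]),np.array(c["distortion"]))[0].reshape(-1,2)
E
python3 - <<'E'
from h import *
for n in("scene","top"):
    p,d=bot.read_camera(n); cv2.imwrite(f"pics/{n}0.png",p); np.save(f"{n}0.npy",d)
    V=np.array(bot.get_calibration(n)["view"]); print(n,-V[:3,:3].T@V[:3,3],V[2,:3])
    P=cloud(n,d)
    for t in("densitometer","press_pad","strip_tray","strip_red","red_bar","white_patch"):
        for m in bot.masks_of(n,t)[:1]:
            print(t,round(m["p"],2),m["box"],np.median(P[m["region"]&(d>0)],0).round(3))
s=bot.read_state();print(s["time"],s["tool_pos"],s["tcp_rot"],s["width"])
print(R.from_rotvec(s["tcp_rot"]).as_matrix().round(3))
E
```

```text
pics
scene [-0.01891418 -0.52739534  0.89001082] [ 0.50587187  0.48217694 -0.71526153]
densitometer 0.64 [171.4, 173.9, 258.8, 276.9] [0.459 0.153 0.02 ]
press_pad 0.95 [198.8, 187.9, 245.6, 224.8] [0.485 0.169 0.069]
strip_tray 0.83 [291.1, 255.2, 406.3, 353.9] [ 0.506 -0.259  0.008]
strip_red 0.55 [327.9, 255.7, 399.7, 308.6] [ 0.573 -0.246  0.01 ]
red_bar 0.92 [327.9, 260.0, 399.7, 308.0] [ 0.572 -0.248  0.01 ]
white_patch 0.93 [328.6, 261.1, 398.1, 309.5] [ 0.573 -0.251  0.01 ]
top [0.35828298 0.01528981 1.12317593] [ 0.16883433 -0.02028822 -0.98543562]
densitometer 0.86 [179.4, 188.8, 279.4, 265.8] [0.469 0.168 0.024]
press_pad 0.75 [206.6, 193.9, 221.0, 254.9] [0.504 0.172 0.07 ]
strip_tray 0.86 [327.1, 180.5, 400.3, 250.8] [ 0.521 -0.251  0.007]
strip_red 0.92 [331.9, 185.8, 391.8, 200.3] [ 0.577 -0.24   0.011]
red_bar 0.9 [329.0, 184.3, 391.3, 205.0] [ 0.578 -0.242  0.011]
white_patch 0.97 [333.5, 189.2, 395.3, 204.7] [ 0.578 -0.245  0.011]
0.7 [0.24710843 0.62815414 0.23131707] [-5.85269409e-01 -3.08658498e+00 -9.32380821e-05] 0.9995302180819586
[[-0.931  0.366  0.   ]
 [ 0.366  0.931  0.   ]
 [ 0.     0.    -1.   ]]
```

View pics/top0.png

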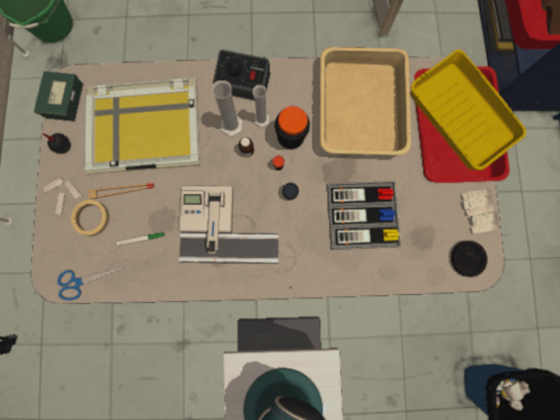

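View pics/scene0.png

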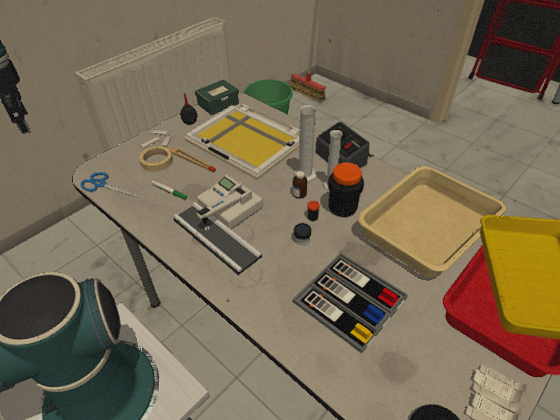

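```bash
python3 - <<'E'
from h import *
p=cv2.imread("pics/top0.png")
a=cv2.resize(p[170:280,165:295],None,fx=5,fy=5,interpolation=cv2.INTER_CUBIC)
b=cv2.resize(p[170:260,320:410],None,fx=5,fy=5,interpolation=cv2.INTER_CUBIC)
im=np.zeros((600,800,3),np.uint8)
# rectified 1px=0.5.. : warp table planes
def rect(z,x0,x1,y0,y1,s):
    xs=np.arange(x1,x0,-s); ys=np.arange(y1,y0,-s)
    X=np.stack(np.meshgrid(xs,ys,indexing='ij')+[np.full((len(xs),len(ys)),z)] if False else [*np.meshgrid(xs,ys,indexing='ij'),np.full((len(xs),len(ys)),z)],-1)
    m=project("top",X).reshape(len(xs),len(ys),2).astype(np.float32)
    return cv2.remap(p,m[...,0],m[...,1],cv2.INTER_CUBIC)
A=rect(.02,.36,.62,.0,.32,.0008); B=rect(.01,.40,.64,-.38,-.12,.0008)
print(A.shape,B.shape)
im[:A.shape[0],:A.shape[1]]=A; im[:B.shape[0],405:405+B.shape[1]]=B
im=im[:330]
cv2.imwrite("pics/rect0.png",im)
E
```

```text
(325, 400, 3) (300, 325, 3)
```

View pics/rect0.png

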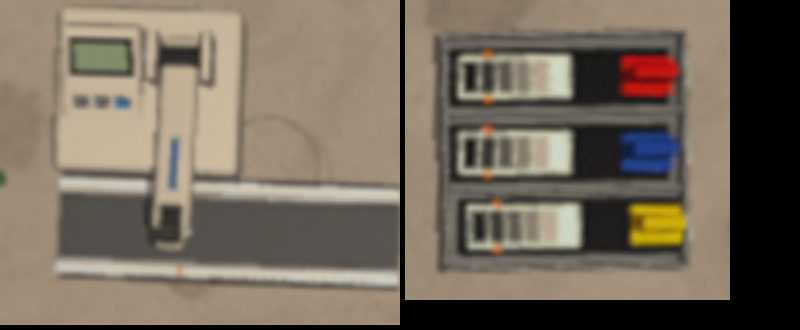

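```bash
cat >> h.py <<'E'
def rect(p,cam,z,x0,x1,y0,y1,s=.0005):
    xs=np.arange(x1,x0,-s); ys=np.arange(y1,y0,-s)
    g=np.meshgrid(xs,ys,indexing='ij'); X=np.stack([*g,np.full(g[0].shape,z)],-1)
    m=project(cam,X).reshape(*g[0].shape,2).astype(np.float32)
    return cv2.remap(p,m[...,0],m[...,1],cv2.INTER_LINEAR),g[0],g[1]
def orange(im):
    h=cv2.cvtColor(im,cv2.COLOR_BGR2HSV); return (h[...,0]>=4)&(h[...,0]<=18)&(h[...,1]>110)&(h[...,2]>120)
def red(im):
    h=cv2.cvtColor(im,cv2.COLOR_BGR2HSV); return ((h[...,0]<=4)|(h[...,0]>172))&(h[...,1]>150)&(h[...,2]>90)
def blobs(m,X,Y,n=15):
    k,l,s,_=cv2.connectedComponentsWithStats(m.astype(np.uint8))
    return [(int(s[i,4]),X[l==i].mean().round(4),Y[l==i].mean().round(4),(X[l==i].min().round(4),X[l==i].max().round(4),Y[l==i].min().round(4),Y[l==i].max().round(4))) for i in range(1,k) if s[i,4]>=n]
E
python3 - <<'E'
from h import *
for cam in("top","scene"):
    p=cv2.imread(f"pics/{cam}0.png"); print(cam)
    im,X,Y=rect(p,cam,.022,.36,.50,-.03,.31); 
    print("orange dens",blobs(orange(im),X,Y))
    g=im.min(2)
    # rails: bright rows per column
    ys=np.arange(.26,.0,-.01)
    for lo,hi,nm in((.36,.435,"front"),(.435,.50,"back")):
        pts=[]
        for y in ys:
            j=np.argmin(abs(Y[0]-y)); xx=X[:,j]; s=(xx>lo)&(xx<hi)&(g[:,j]>165)
            if s.sum()>5 and not(nm=="back" and .14<y<.21): pts.append((y,xx[s].mean()))
        pts=np.array(pts); c=np.polyfit(pts[:,0],pts[:,1],1); r=pts[:,1]-np.polyval(c,pts[:,0]); print(nm,c,np.std(r),len(pts))
        row=(g>165)&(X>lo)&(X<hi)&(abs(X-np.polyval(c,Y))<.004)
        cols=row.sum(0)>=3; print(" y ends",Y[0][cols].max(),Y[0][cols].min())
    im,X,Y=rect(p,cam,.01,.53,.61,-.36,-.13)
    print("pointers",blobs(orange(im),X,Y,8))
    w=(im.min(2)>150); print("light",blobs(w,X,Y,200))
    im,X,Y=rect(p,cam,.032,.53,.61,-.36,-.13); print("red top plane",blobs(red(im),X,Y,50))
d=np.load("top0.npy"); P=cloud("top",d); p=cv2.imread("pics/top0.png")
q=P[150:270,300:420].reshape(-1,3);c=red(p)[150:270,300:420].ravel()
print(q[c&(q[:,2]>.02)].round(3))
m=(P[...,2]>.06)&(P[...,0]<.47)&(P[...,0]>.38)&(P[...,1]>.1)&(P[...,1]<.25); print("head",P[m].mean(0),P[m].min(0),P[m].max(0))
E
```

```text
top
orange dens []
front [0.03663281 0.39699051] 0.00027048855458976353 25
 y ends 0.27399999999999997 0.002999999999999725
back [0.03873038 0.46340035] 0.00037871211617284735 19
 y ends 0.27099999999999996 0.0014999999999997238
pointers [(154, np.float64(0.5973), np.float64(-0.1855), (np.float64(0.594), np.float64(0.6), np.float64(-0.1895), np.float64(-0.181))), (138, np.float64(0.5607), np.float64(-0.1858), (np.float64(0.558), np.float64(0.564), np.float64(-0.19), np.float64(-0.182))), (177, np.float64(0.537), np.float64(-0.1857), (np.float64(0.533), np.float64(0.54), np.float64(-0.1905), np.float64(-0.181)))]
light [(2757, np.float64(0.58), np.float64(-0.2383), (np.float64(0.564), np.float64(0.595), np.float64(-0.251), np.float64(-0.2175))), (517, np.float64(0.5322), np.float64(-0.2305), (np.float64(0.5305), np.float64(0.534), np.float64(-0.25), np.float64(-0.2035)))]
red top plane [(5302, np.float64(0.5756), np.float64(-0.3078), (np.float64(0.559), np.float64(0.5915), np.float64(-0.331), np.float64(-0.286)))]
scene
orange dens [(57, np.float64(0.4691), np.float64(0.1745), (np.float64(0.4665), np.float64(0.4715), np.float64(0.1725), np.float64(0.1765))), (84, np.float64(0.4008), np.float64(0.176), (np.float64(0.398), np.float64(0.4045), np.float64(0.174), np.float64(0.178)))]Traceback (most recent call last):
  File "<stdin>", line 14, in <module>
IndexError: too many indices for array: array is 1-dimensional, but 2 were indexed
```

```bash
T='{"dx":-0.654,"dy":-0.756,"dz":0.0,"az":68.5,"fingers":-0.1}'; python3 -m inch '[{"dx":-0.654,"dy":-0.756,"az":68.5,"fingers":-0.1},{"dx":-0.654,"dy":-0.756,"az":68.5,"fingers":-0.1},{"dx":-0.654,"dy":-0.756,"az":68.5,"fingers":-0.1},{"dx":-0.654,"dy":-0.756,"az":68.5,"fingers":-0.1},{"dx":-0.654,"dy":-0.756,"az":68.5,"fingers":-0.1},{"dx":-0.654,"dy":-0.756,"az":68.5,"fingers":-0.1},{"dx":-0.654,"dy":-0.756,"az":68.5,"fingers":-0.1},{"dx":-0.654,"dy":-0.756,"az":68.5,"fingers":-0.1},{"dx":-0.654,"dy":-0.756,"az":68.5,"fingers":-0.1},{"dx":-0.654,"dy":-0.756,"az":68.5,"fingers":-0.1},{"dx":-0.654,"dy":-0.756,"az":68.5,"fingers":-0.1},{"dx":-0.654,"dy":-0.756,"az":68.5,"fingers":-0.1},{"dx":-0.654,"dy":-0.756,"az":68.5,"fingers":-0.1},{"dx":-0.654,"dy":-0.756,"az":68.5,"fingers":-0.1},{"dx":-0.654,"dy":-0.756,"az":68.5,"fingers":-0.1},{"dx":-0.654,"dy":-0.756,"az":68.5,"fingers":-0.1},{"dx":-0.654,"dy":-0.756,"az":68.5,"fingers":-0.1},{"dx":-0.654,"dy":-0.756,"dz":0.04,"az":68.5,"fingers":-0.1},{"dx":-0.654,"dy":-0.756,"dz":0.1,"az":68.5,"fingers":-0.1},{"dx":-0.654,"dy":-0.756,"dz":0.13,"az":68.5,"fingers":-0.1}]' 80
cat >> h.py <<'E'
def go(x,y,z,yaw=0.):
    # yaw of the tool y axis in the world, deg; prints the shift in tool axes
    s=bot.read_state(); M=R.from_rotvec(s["tcp_rot"]).as_matrix()
    ty=np.radians(yaw); G=np.array([[-np.sin(-ty)*0-np.sin(ty),np.cos(ty),0],[np.cos(ty),np.sin(ty),0],[0,0,-1.]])
    d=M.T@(np.array([x,y,z])-s["tool_pos"]); a=np.degrees(R.from_matrix(M.T@G).as_rotvec())
    print("t",round(s["time"],2),"pos",np.round(s["tool_pos"],4),"F",np.round(s["wrist_force"],1),"w",round(s["width"],3),"q",np.round(s["q"],2)); print("shift",d.round(4),"turn",a.round(2))
E
python3 -c "
from h import *
go(.579,-.3137,.013)"
```

```text
t 0.7 pos [0.2471 0.6282 0.2313] F [ 0.1  0.3 -0.1] w 1.0 q [ 1.16  0.26  1.6   0.    1.27 -0.04]
shift [-0.6536 -0.755   0.2183] turn [ 0.   -0.   68.53]invalid input at $[0]: expected keys dx, dy, dz, ax, ay, az, fingers
```

```bash
python3 -m inch '[{"dx":-0.654,"dy":-0.756,"dz":0,"ax":0,"ay":0,"az":68.5,"fingers":-0.1},{"dx":-0.654,"dy":-0.756,"dz":0,"ax":0,"ay":0,"az":68.5,"fingers":-0.1},{"dx":-0.654,"dy":-0.756,"dz":0,"ax":0,"ay":0,"az":68.5,"fingers":-0.1},{"dx":-0.654,"dy":-0.756,"dz":0,"ax":0,"ay":0,"az":68.5,"fingers":-0.1},{"dx":-0.654,"dy":-0.756,"dz":0,"ax":0,"ay":0,"az":68.5,"fingers":-0.1},{"dx":-0.654,"dy":-0.756,"dz":0,"ax":0,"ay":0,"az":68.5,"fingers":-0.1},{"dx":-0.654,"dy":-0.756,"dz":0,"ax":0,"ay":0,"az":68.5,"fingers":-0.1},{"dx":-0.654,"dy":-0.756,"dz":0,"ax":0,"ay":0,"az":68.5,"fingers":-0.1},{"dx":-0.654,"dy":-0.756,"dz":0,"ax":0,"ay":0,"az":68.5,"fingers":-0.1},{"dx":-0.654,"dy":-0.756,"dz":0,"ax":0,"ay":0,"az":68.5,"fingers":-0.1},{"dx":-0.654,"dy":-0.756,"dz":0,"ax":0,"ay":0,"az":68.5,"fingers":-0.1},{"dx":-0.654,"dy":-0.756,"dz":0,"ax":0,"ay":0,"az":68.5,"fingers":-0.1},{"dx":-0.654,"dy":-0.756,"dz":0,"ax":0,"ay":0,"az":68.5,"fingers":-0.1},{"dx":-0.654,"dy":-0.756,"dz":0,"ax":0,"ay":0,"az":68.5,"fingers":-0.1},{"dx":-0.654,"dy":-0.756,"dz":0,"ax":0,"ay":0,"az":68.5,"fingers":-0.1},{"dx":-0.654,"dy":-0.756,"dz":0,"ax":0,"ay":0,"az":68.5,"fingers":-0.1},{"dx":-0.654,"dy":-0.756,"dz":0,"ax":0,"ay":0,"az":68.5,"fingers":-0.1},{"dx":-0.654,"dy":-0.756,"dz":0.04,"ax":0,"ay":0,"az":68.5,"fingers":-0.1},{"dx":-0.654,"dy":-0.756,"dz":0.1,"ax":0,"ay":0,"az":68.5,"fingers":-0.1},{"dx":-0.654,"dy":-0.756,"dz":0.13,"ax":0,"ay":0,"az":68.5,"fingers":-0.1}]' 80
python3 - <<'E'
from h import *
go(.579,-.3137,.013)
p,d=bot.read_camera("top"); q,_=bot.read_camera("scene")
a=cv2.resize(p[150:270,300:430],(520,480),interpolation=cv2.INTER_CUBIC); b=cv2.resize(q[230:370,280:420],(280,280),interpolation=cv2.INTER_CUBIC)
im=np.zeros((480,800,3),np.uint8); im[:,:520]=a; im[:280,520:]=b; cv2.imwrite("pics/p1.png",im)
E
```

```text
time: 3.2
tool_pos: [0.5766, -0.3125, 0.0976]
tcp_rot: [-2.217, -2.219, 0.002]
wrist_force: [-0.4, 0.0, -0.3]
width: 0.449
t 3.2 pos [ 0.5766 -0.3125  0.0976] F [-0.4  0.  -0.3] w 0.449 q [-0.53  0.34  1.76  0.    1.04 -0.54]
shift [-0.0015  0.0028  0.0846] turn [-0.26 -0.18  0.05]
```

View pics/p1.png

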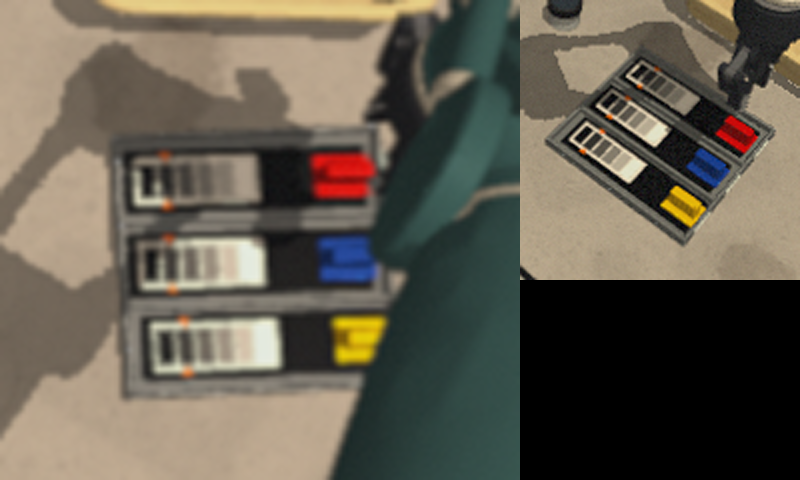

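```bash
python3 - <<'E'
from h import *
for cam in("top","scene"):
    d=np.load(cam+"0.npy"); P=cloud(cam,d); p=cv2.imread(f"pics/{cam}0.png")
    m=red(p)&(abs(P[...,0]-.579)<.04)&(abs(P[...,1]+.31)<.06); q=P[m]
    print(cam,len(q)); 
    print(np.histogram(q[:,2],np.arange(0,.045,.004)))
    t=q[q[:,2]>.022]; print("bar",t.mean(0) if len(t) else 0, t.min(0),t.max(0))
    l=q[q[:,2]<.02]; print("low",l.mean(0), l.min(0),l.max(0))
E
```

```text
top 165
(array([ 2, 11, 54, 32,  9,  4,  1, 24, 26,  2,  0]), array([0.   , 0.004, 0.008, 0.012, 0.016, 0.02 , 0.024, 0.028, 0.032,
       0.036, 0.04 , 0.044]))
bar [ 0.57909598 -0.31236835  0.03169798] [ 0.57278896 -0.32890239  0.02247869] [ 0.58578577 -0.2982344   0.03822982]
low [ 0.57779563 -0.31163275  0.01141039] [ 0.56261541 -0.33947225  0.00334759] [ 0.59650844 -0.29283267  0.01953246]
scene 175
(array([ 0,  8, 67, 17,  4,  8,  5, 42, 23,  1,  0]), array([0.   , 0.004, 0.008, 0.012, 0.016, 0.02 , 0.024, 0.028, 0.032,
       0.036, 0.04 , 0.044]))
bar [ 0.5761038  -0.31436161  0.0308495 ] [ 0.5703055  -0.33058872  0.02302427] [ 0.583424   -0.29647711  0.03733832]
low [ 0.57094607 -0.31549098  0.01080785] [ 0.56171032 -0.33305867  0.00430935] [ 0.59384445 -0.29107505  0.01940565]
```

```bash
python3 -m inch '[{"dx":-0.001,"dy":0.0015,"dz":0.04,"ax":-0.2,"ay":-0.2,"az":0,"fingers":-0.1},{"dx":-0.001,"dy":0.0015,"dz":0.07,"ax":-0.2,"ay":-0.2,"az":0,"fingers":-0.1},{"dx":-0.001,"dy":0.0015,"dz":0.083,"ax":-0.2,"ay":-0.2,"az":0,"fingers":-0.1},{"dx":-0.001,"dy":0.0015,"dz":0.083,"ax":-0.2,"ay":-0.2,"az":0,"fingers":-0.1},{"dx":-0.001,"dy":0.0015,"dz":0.083,"ax":-0.2,"ay":-0.2,"az":0,"fingers":-0.1},{"dx":-0.001,"dy":0.0015,"dz":0.083,"ax":-0.2,"ay":-0.2,"az":0,"fingers":-1},{"dx":-0.001,"dy":0.0015,"dz":0.083,"ax":-0.2,"ay":-0.2,"az":0,"fingers":-1},{"dx":-0.001,"dy":0.0015,"dz":0.083,"ax":-0.2,"ay":-0.2,"az":0,"fingers":-1},{"dx":-0.001,"dy":0.0015,"dz":0.083,"ax":-0.2,"ay":-0.2,"az":0,"fingers":-1},{"dx":-0.001,"dy":0.0015,"dz":0.083,"ax":-0.2,"ay":-0.2,"az":0,"fingers":-1}]' 80
```

```text
time: 4.55
tool_pos: [0.5774, -0.3131, 0.015]
tcp_rot: [-2.219, -2.221, 0.002]
wrist_force: [-0.1, -0.3, 6.8]
width: 0.117
```

```bash
python3 -m inch '[{"dx":0,"dy":0,"dz":-0.02,"ax":0,"ay":0,"az":0,"fingers":-1},{"dx":0,"dy":0,"dz":-0.06,"ax":0,"ay":0,"az":0,"fingers":-1},{"dx":0,"dy":0,"dz":-0.1,"ax":0,"ay":0,"az":0,"fingers":-1},{"dx":0.03,"dy":-0.02,"dz":-0.12,"ax":0,"ay":0,"az":2.1,"fingers":-1},{"dx":0.07,"dy":-0.04,"dz":-0.12,"ax":0,"ay":0,"az":2.1,"fingers":-1},{"dx":0.12,"dy":-0.06,"dz":-0.12,"ax":0,"ay":0,"az":2.1,"fingers":-1},{"dx":0.17,"dy":-0.08,"dz":-0.12,"ax":0,"ay":0,"az":2.1,"fingers":-1},{"dx":0.22,"dy":-0.1,"dz":-0.12,"ax":0,"ay":0,"az":2.1,"fingers":-1},{"dx":0.26,"dy":-0.12,"dz":-0.12,"ax":0,"ay":0,"az":2.1,"fingers":-1},{"dx":0.29,"dy":-0.14,"dz":-0.12,"ax":0,"ay":0,"az":2.1,"fingers":-1},{"dx":0.305,"dy":-0.148,"dz":-0.11,"ax":0,"ay":0,"az":2.1,"fingers":-1},{"dx":0.305,"dy":-0.148,"dz":-0.09,"ax":0,"ay":0,"az":2.1,"fingers":-1},{"dx":0.305,"dy":-0.148,"dz":-0.07,"ax":0,"ay":0,"az":2.1,"fingers":-1},{"dx":0.305,"dy":-0.148,"dz":-0.06,"ax":0,"ay":0,"az":2.1,"fingers":-1},{"dx":0.305,"dy":-0.148,"dz":-0.06,"ax":0,"ay":0,"az":2.1,"fingers":-1}]' 80
python3 - <<'E'
from h import *
go(.4295,-.003,.027,-2.15)
p,d=bot.read_camera("top"); q,_=bot.read_camera("scene"); cv2.imwrite("pics/t2.png",p);cv2.imwrite("pics/s2.png",q)
a=cv2.resize(p[165:285,165:305],(467,400),interpolation=cv2.INTER_CUBIC); b=cv2.resize(q[160:290,160:270],(330,390),interpolation=cv2.INTER_CUBIC)
im=np.zeros((400,800,3),np.uint8); im[:,:467]=a; im[:390,470:]=b; cv2.imwrite("pics/p2.png",im)
E
```

```text
time: 6.42
tool_pos: [0.4286, -0.0084, 0.0747]
tcp_rot: [-2.259, -2.179, 0.004]
wrist_force: [-0.1, 1.0, -0.6]
width: 0.118
t 6.42 pos [ 0.4286 -0.0084  0.0747] F [-0.1  1.  -0.6] w 0.118 q [-0.08 -0.04  2.26 -0.    0.93 -0.04]
shift [0.0055 0.0009 0.0477] turn [-0.24 -0.01  0.08]
```

View pics/p2.png

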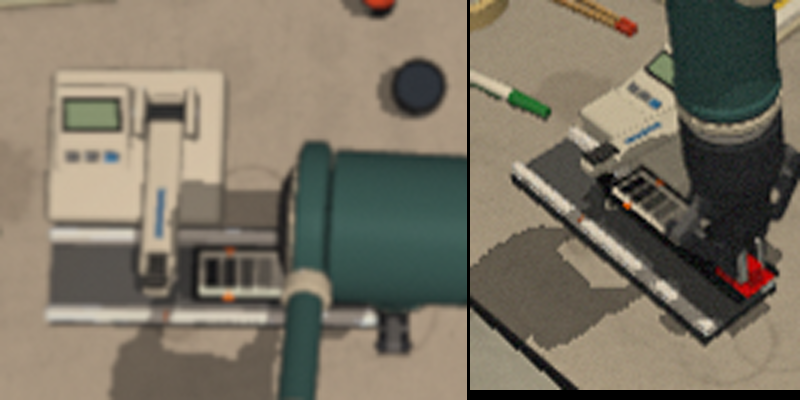

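```bash
python3 - <<'E'
from h import *
for cam,f in(("top","t2"),("scene","s2")):
    p=cv2.imread(f"pics/{f}.png")
    for z in(.066,.07):
        im,X,Y=rect(p,cam,z,.39,.47,.06,.16); print(cam,z,[b[:3] for b in blobs(orange(im),X,Y,8)])
E
```

```text
top 0.066 [(73, np.float64(0.4508), np.float64(0.1185)), (186, np.float64(0.4152), np.float64(0.1202))]
top 0.07 [(73, np.float64(0.4507), np.float64(0.1182)), (182, np.float64(0.415), np.float64(0.1198))]
scene 0.066 [(62, np.float64(0.4517), np.float64(0.1219)), (188, np.float64(0.417), np.float64(0.1229))]
scene 0.07 [(61, np.float64(0.4494), np.float64(0.1187)), (188, np.float64(0.4149), np.float64(0.1197))]
```

```bash
python3 -m inch '[{"dx":0.003,"dy":0.0013,"dz":0.02,"ax":-0.2,"ay":0,"az":0,"fingers":-1},{"dx":0.003,"dy":0.0013,"dz":0.035,"ax":-0.2,"ay":0,"az":0,"fingers":-1},{"dx":0.003,"dy":0.0013,"dz":0.043,"ax":-0.2,"ay":0,"az":0,"fingers":-1},{"dx":0.003,"dy":0.0013,"dz":0.047,"ax":-0.2,"ay":0,"az":0,"fingers":-1},{"dx":0.003,"dy":0.0013,"dz":0.0495,"ax":-0.2,"ay":0,"az":0,"fingers":-1},{"dx":0.003,"dy":0.0013,"dz":0.0495,"ax":-0.2,"ay":0,"az":0,"fingers":-1}]' 60
python3 - <<'E'
from h import *
go(.4325,.103,.025,-2.15)
p,d=bot.read_camera("top"); q,_=bot.read_camera("scene"); cv2.imwrite("pics/t3.png",p);cv2.imwrite("pics/s3.png",q)
for cam,p in(("top",p),("scene",q)):
    im,X,Y=rect(p,cam,.02,.38,.48,.06,.16); print(cam,[b[:3] for b in blobs(orange(im),X,Y,8)])
    im,X,Y=rect(p,cam,.022,.38,.50,.16,.20); print(cam,[b[:3] for b in blobs(orange(im),X,Y,8)])
E
```

```text
time: 7.28
tool_pos: [0.4314, -0.0056, 0.0265]
tcp_rot: [2.26, 2.18, 0.003]
wrist_force: [-0.2, 1.2, -0.9]
width: 0.117
t 7.28 pos [ 0.4314 -0.0056  0.0265] F [-0.2  1.2 -0.9] w 0.117 q [-0.07  0.04  2.29  0.    0.81 -0.03]
shift [ 0.1085 -0.0028  0.0015] turn [ 0.13 -0.01  0.08]
top [(93, np.float64(0.454), np.float64(0.121)), (132, np.float64(0.4183), np.float64(0.1224))]
top []
scene [(56, np.float64(0.4519), np.float64(0.1227)), (181, np.float64(0.4176), np.float64(0.1238))]
scene [(49, np.float64(0.4693), np.float64(0.1745)), (82, np.float64(0.4008), np.float64(0.1761))]
```

```bash
python3 -m inch '[{"dx":0,"dy":-0.0015,"dz":0.002,"ax":0,"ay":0,"az":0,"fingers":-1},{"dx":0,"dy":-0.0015,"dz":0.002,"ax":0,"ay":0,"az":0,"fingers":-1},{"dx":0,"dy":-0.0015,"dz":0.002,"ax":0,"ay":0,"az":0,"fingers":-1},{"dx":0.015,"dy":-0.0015,"dz":0.002,"ax":0,"ay":0,"az":0,"fingers":-1},{"dx":0.035,"dy":-0.0015,"dz":0.002,"ax":0,"ay":0,"az":0,"fingers":-1},{"dx":0.055,"dy":-0.0015,"dz":0.002,"ax":0,"ay":0,"az":0,"fingers":-1},{"dx":0.075,"dy":-0.0015,"dz":0.002,"ax":0,"ay":0,"az":0,"fingers":-1},{"dx":0.095,"dy":-0.0015,"dz":0.002,"ax":0,"ay":0,"az":0,"fingers":-1},{"dx":0.105,"dy":-0.0015,"dz":0.002,"ax":0,"ay":0,"az":0,"fingers":-1},{"dx":0.1085,"dy":-0.0015,"dz":0.002,"ax":0,"ay":0,"az":0,"fingers":-1},{"dx":0.1085,"dy":-0.0015,"dz":0.002,"ax":0,"ay":0,"az":0,"fingers":-1}]' 60
python3 - <<'E'
from h import *
go(.4325,.103,.025,-2.15)
p,d=bot.read_camera("top"); q,_=bot.read_camera("scene"); cv2.imwrite("pics/t4.png",p);cv2.imwrite("pics/s4.png",q)
for cam,p in(("top",p),("scene",q)):
    im,X,Y=rect(p,cam,.02,.38,.48,.20,.28); print(cam,[b[:3] for b in blobs(orange(im),X,Y,8)])
a=cv2.resize(p[165:285,165:305],(467,400),interpolation=cv2.INTER_CUBIC); b=cv2.resize(q[160:290,160:270],(330,390),interpolation=cv2.INTER_CUBIC)
a=cv2.resize(cv2.imread("pics/t4.png")[165:285,165:305],(467,400),interpolation=cv2.INTER_CUBIC)
im=np.zeros((400,800,3),np.uint8); im[:,:467]=a; im[:390,470:]=b; cv2.imwrite("pics/p4.png",im)
E
```

```text
time: 8.75
tool_pos: [0.4341, 0.1035, 0.025]
tcp_rot: [2.26, 2.18, 0.004]
wrist_force: [-0.9, 1.6, 4.8]
width: 0.118
t 8.75 pos [0.4341 0.1035 0.025 ] F [-0.9  1.6  4.8] w 0.118 q [0.18 0.07 2.26 0.   0.81 0.21]
shift [-0.0005 -0.0016  0.    ] turn [ 0.16 -0.05  0.08]
top []
scene [(127, np.float64(0.4198), np.float64(0.2325))]
```

View pics/p4.png

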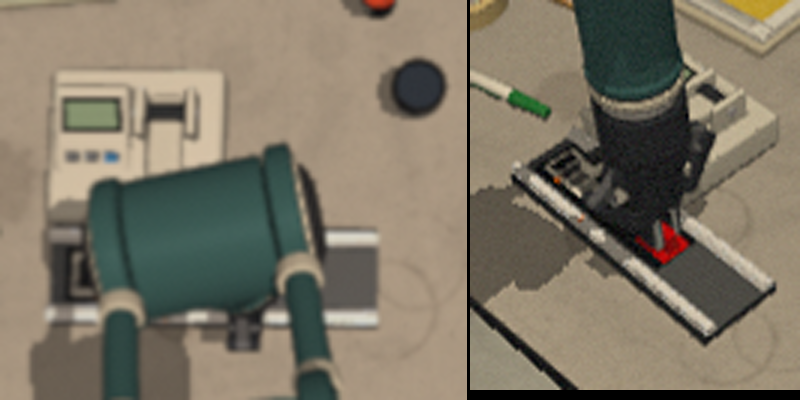

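```bash
python3 -m inch '[{"dx":0,"dy":0,"dz":0,"ax":0,"ay":0,"az":0,"fingers":-0.4},{"dx":0,"dy":0,"dz":0,"ax":0,"ay":0,"az":0,"fingers":-0.4},{"dx":0,"dy":0,"dz":0,"ax":0,"ay":0,"az":0,"fingers":-0.4},{"dx":0,"dy":0,"dz":-0.02,"ax":0,"ay":0,"az":0,"fingers":-0.4},{"dx":0,"dy":0,"dz":-0.06,"ax":0,"ay":0,"az":0,"fingers":-0.4},{"dx":0,"dy":0,"dz":-0.1,"ax":0,"ay":0,"az":0,"fingers":-0.4},{"dx":0.03,"dy":0,"dz":-0.1,"ax":0,"ay":0,"az":0,"fingers":-1},{"dx":0.06,"dy":0,"dz":-0.1,"ax":0,"ay":0,"az":0,"fingers":-1},{"dx":0.0715,"dy":-0.0005,"dz":-0.1,"ax":0.1,"ay":0,"az":0,"fingers":-1},{"dx":0.0715,"dy":-0.0005,"dz":-0.08,"ax":0.1,"ay":0,"az":0,"fingers":-1},{"dx":0.0715,"dy":-0.0005,"dz":-0.066,"ax":0.1,"ay":0,"az":0,"fingers":-1},{"dx":0.0715,"dy":-0.0005,"dz":-0.062,"ax":0.1,"ay":0,"az":0,"fingers":-1}]' 60
python3 - <<'E'
from h import *
go(.436,.175,.067,-2.15)
p,d=bot.read_camera("top"); q,_=bot.read_camera("scene"); cv2.imwrite("pics/t5.png",p);cv2.imwrite("pics/s5.png",q)
im,X,Y=rect(q,"scene",.02,.38,.48,.20,.28); print([b[:3] for b in blobs(orange(im),X,Y,8)])
a=cv2.resize(p[165:285,165:305],(467,400),interpolation=cv2.INTER_CUBIC); b=cv2.resize(q[160:290,160:270],(330,390),interpolation=cv2.INTER_CUBIC)
im=np.zeros((400,800,3),np.uint8); im[:,:467]=a; im[:390,470:]=b; cv2.imwrite("pics/p5.png",im)
E
```

```text
time: 10.35
tool_pos: [0.4348, 0.174, 0.0855]
tcp_rot: [-2.262, -2.179, 0.002]
wrist_force: [-0.0, 0.3, 0.2]
width: 0.002
t 10.35 pos [0.4348 0.174  0.0855] F [-0.   0.3  0.2] w 0.002 q [0.33 0.02 2.17 0.   0.95 0.36]
shift [0.001  0.0012 0.0185] turn [-0.11  0.    0.01]
[(35, np.float64(0.4209), np.float64(0.2322))]
```

View pics/p5.png

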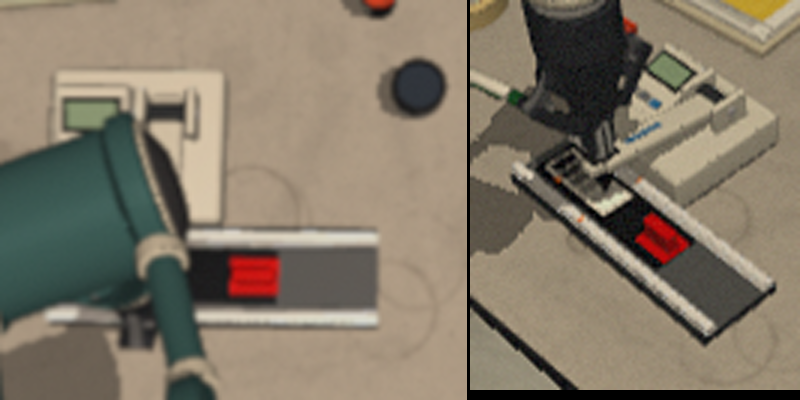

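```bash
python3 -m inch '[{"dx":0.001,"dy":0.001,"dz":0.008,"ax":0,"ay":0,"az":0,"fingers":-1},{"dx":0.001,"dy":0.001,"dz":0.013,"ax":0,"ay":0,"az":0,"fingers":-1},{"dx":0.001,"dy":0.001,"dz":0.017,"ax":0,"ay":0,"az":0,"fingers":-1},{"dx":0.001,"dy":0.001,"dz":0.019,"ax":0,"ay":0,"az":0,"fingers":-1},{"dx":0.001,"dy":0.001,"dz":0.019,"ax":0,"ay":0,"az":0,"fingers":-1}]'
python3 -m inch '[{"dx":0,"dy":0,"dz":0.001,"ax":0,"ay":0,"az":0,"fingers":-1},{"dx":0,"dy":0,"dz":0.001,"ax":0,"ay":0,"az":0,"fingers":-1}]'
```

```text
time: 11.08
tool_pos: [0.4364, 0.1754, 0.0674]
tcp_rot: [-2.262, -2.179, 0.0]
wrist_force: [-2.3, 0.3, 4.6]
width: -0.001
time: 11.32
tool_pos: [0.4364, 0.1754, 0.0669]
tcp_rot: [-2.262, -2.179, 0.0]
wrist_force: [-4.4, -0.6, 7.7]
width: 0.004
```

```bash
python3 -m inch '[{"dx":0,"dy":0,"dz":0.001,"ax":0,"ay":0,"az":0,"fingers":-1},{"dx":0,"dy":0,"dz":0.0015,"ax":0,"ay":0,"az":0,"fingers":-1},{"dx":0,"dy":0,"dz":0.0015,"ax":0,"ay":0,"az":0,"fingers":-1}]'
python3 -m inch '[{"dx":0,"dy":0,"dz":0.001,"ax":0,"ay":0,"az":0,"fingers":-1},{"dx":0,"dy":0,"dz":0.001,"ax":0,"ay":0,"az":0,"fingers":-1},{"dx":0,"dy":0,"dz":0.001,"ax":0,"ay":0,"az":0,"fingers":-1},{"dx":0,"dy":0,"dz":0.001,"ax":0,"ay":0,"az":0,"fingers":-1},{"dx":0,"dy":0,"dz":0.001,"ax":0,"ay":0,"az":0,"fingers":-1},{"dx":0,"dy":0,"dz":0.001,"ax":0,"ay":0,"az":0,"fingers":-1},{"dx":0,"dy":0,"dz":0.001,"ax":0,"ay":0,"az":0,"fingers":-1}]'
```

```text
time: 11.7
tool_pos: [0.4364, 0.1754, 0.0667]
tcp_rot: [-2.262, -2.179, 0.001]
wrist_force: [-5.0, -0.1, 12.8]
width: -0.002
time: 12.58
tool_pos: [0.4364, 0.1754, 0.0667]
tcp_rot: [-2.261, -2.179, 0.001]
wrist_force: [-5.3, 0.1, 12.0]
width: 0.002
```

```bash
python3 -m inch '[{"dx":0,"dy":0,"dz":-0.01,"ax":0,"ay":0,"az":0,"fingers":-1},{"dx":0,"dy":0,"dz":-0.03,"ax":0,"ay":0,"az":0,"fingers":-1},{"dx":0,"dy":0,"dz":-0.06,"ax":0,"ay":0,"az":0,"fingers":-1},{"dx":-0.03,"dy":0,"dz":-0.06,"ax":0,"ay":0,"az":0,"fingers":-0.4},{"dx":-0.06,"dy":0,"dz":-0.06,"ax":0,"ay":0,"az":0,"fingers":-0.4},{"dx":-0.072,"dy":0.0004,"dz":-0.06,"ax":0,"ay":0,"az":0,"fingers":-0.4},{"dx":-0.072,"dy":0.0004,"dz":-0.06,"ax":0,"ay":0,"az":0,"fingers":-0.4},{"dx":-0.072,"dy":0.0004,"dz":-0.02,"ax":0,"ay":0,"az":0,"fingers":-0.4},{"dx":-0.072,"dy":0.0004,"dz":0.02,"ax":0,"ay":0,"az":0,"fingers":-0.4},{"dx":-0.072,"dy":0.0004,"dz":0.04,"ax":0,"ay":0,"az":0,"fingers":-0.4},{"dx":-0.072,"dy":0.0004,"dz":0.04,"ax":0,"ay":0,"az":0,"fingers":-0.4},{"dx":-0.072,"dy":0.0004,"dz":0.04,"ax":0,"ay":0,"az":0,"fingers":-1},{"dx":-0.072,"dy":0.0004,"dz":0.04,"ax":0,"ay":0,"az":0,"fingers":-1},{"dx":-0.072,"dy":0.0004,"dz":0.04,"ax":0,"ay":0,"az":0,"fingers":-1},{"dx":-0.072,"dy":0.0004,"dz":0.04,"ax":0,"ay":0,"az":0,"fingers":-1}]' 40
```

```text
time: 14.45
tool_pos: [0.4346, 0.1036, 0.0273]
tcp_rot: [-2.262, -2.179, -0.001]
wrist_force: [-0.4, 0.5, 0.9]
width: 0.129
```

```bash
python3 -m inch '[{"dx":0,"dy":0,"dz":0,"ax":0,"ay":0,"az":0,"fingers":-1},{"dx":-0.01,"dy":-0.0005,"dz":0,"ax":0,"ay":0,"az":0,"fingers":-1},{"dx":-0.025,"dy":-0.0005,"dz":0,"ax":0,"ay":0,"az":0,"fingers":-1},{"dx":-0.04,"dy":-0.0005,"dz":0,"ax":0,"ay":0,"az":0,"fingers":-1},{"dx":-0.052,"dy":-0.0005,"dz":0,"ax":0,"ay":0,"az":0,"fingers":-1},{"dx":-0.0565,"dy":-0.0005,"dz":0,"ax":0,"ay":0,"az":0,"fingers":-1},{"dx":-0.0565,"dy":-0.0005,"dz":0,"ax":0,"ay":0,"az":0,"fingers":-1},{"dx":-0.0565,"dy":-0.0005,"dz":0,"ax":0,"ay":0,"az":0,"fingers":-1}]'
python3 - <<'E'
from h import *
go(.4345,.047,.0273,-2.15)
p,d=bot.read_camera("top"); q,_=bot.read_camera("scene"); cv2.imwrite("pics/t6.png",p);cv2.imwrite("pics/s6.png",q)
im,X,Y=rect(q,"scene",.02,.38,.48,.14,.20); print([b[:3] for b in blobs(orange(im),X,Y,8)])
a=cv2.resize(p[165:285,165:305],(467,400),interpolation=cv2.INTER_CUBIC); b=cv2.resize(q[170:270,165:250],(330,390),interpolation=cv2.INTER_CUBIC)
im=np.zeros((400,800,3),np.uint8); im[:,:467]=a; im[:390,470:]=b; cv2.imwrite("pics/p6.png",im)
E
```

```text
time: 15.45
tool_pos: [0.432, 0.0471, 0.0273]
tcp_rot: [-2.262, -2.18, -0.0]
wrist_force: [0.7, -0.9, -0.7]
width: 0.123
t 15.45 pos [0.432  0.0471 0.0273] F [ 0.7 -0.9 -0.7] w 0.123 q [0.05 0.04 2.28 0.   0.82 0.09]
shift [-0.      0.0025 -0.    ] turn [-0.   -0.03  0.02]
[(55, np.float64(0.47), np.float64(0.1758)), (145, np.float64(0.4173), np.float64(0.1744)), (78, np.float64(0.4016), np.float64(0.1776))]
```

View pics/p6.png

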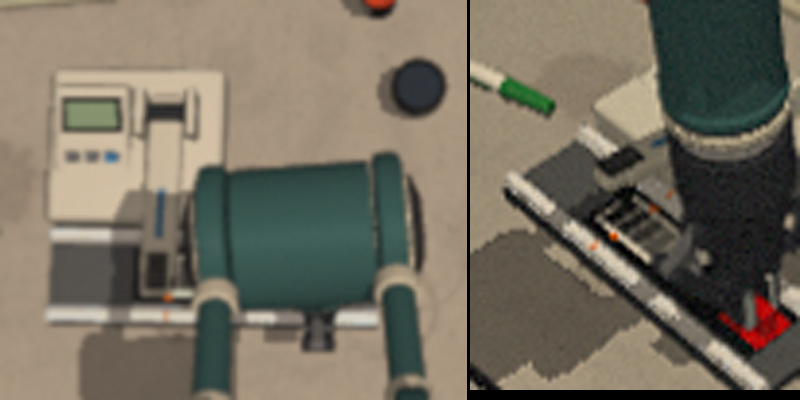

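```bash
python3 -m inch '[{"dx":0,"dy":0,"dz":0,"ax":0,"ay":0,"az":0,"fingers":-0.4},{"dx":0,"dy":0,"dz":0,"ax":0,"ay":0,"az":0,"fingers":-0.4},{"dx":0,"dy":0,"dz":0,"ax":0,"ay":0,"az":0,"fingers":-0.4},{"dx":0,"dy":0,"dz":-0.02,"ax":0,"ay":0,"az":0,"fingers":-0.4},{"dx":0,"dy":0,"dz":-0.06,"ax":0,"ay":0,"az":0,"fingers":-0.4},{"dx":0,"dy":0,"dz":-0.095,"ax":0,"ay":0,"az":0,"fingers":-0.4},{"dx":0.04,"dy":0,"dz":-0.095,"ax":0,"ay":0,"az":0,"fingers":-1},{"dx":0.08,"dy":0,"dz":-0.095,"ax":0,"ay":0,"az":0,"fingers":-1},{"dx":0.115,"dy":-0.0004,"dz":-0.095,"ax":0,"ay":0,"az":0,"fingers":-1},{"dx":0.1284,"dy":-0.0004,"dz":-0.09,"ax":0,"ay":0,"az":0,"fingers":-1},{"dx":0.1284,"dy":-0.0004,"dz":-0.07,"ax":0,"ay":0,"az":0,"fingers":-1},{"dx":0.1284,"dy":-0.0004,"dz":-0.058,"ax":0,"ay":0,"az":0,"fingers":-1}]'
python3 - <<'E'
from h import *
go(.4364,.1754,.065,-2.15)
q,_=bot.read_camera("scene")
im,X,Y=rect(q,"scene",.02,.38,.48,.14,.20); print([b[:3] for b in blobs(orange(im),X,Y,8)])
E
```

```text
time: 17.05
tool_pos: [0.4355, 0.1751, 0.084]
tcp_rot: [-2.261, -2.18, 0.002]
wrist_force: [0.4, -0.3, -0.1]
width: 0.001
t 17.05 pos [0.4355 0.1751 0.084 ] F [ 0.4 -0.3 -0.1] w 0.001 q [0.33 0.02 2.17 0.   0.95 0.37]
shift [0.0003 0.0009 0.019 ] turn [-0.1   0.03  0.07]
[(57, np.float64(0.4701), np.float64(0.176)), (143, np.float64(0.4519), np.float64(0.1732)), (139, np.float64(0.4174), np.float64(0.1744)), (82, np.float64(0.4018), np.float64(0.1776))]
```

```bash
python3 -m inch '[{"dx":0.0003,"dy":0.001,"dz":0.006,"ax":0,"ay":0,"az":0,"fingers":-1},{"dx":0.0003,"dy":0.001,"dz":0.011,"ax":0,"ay":0,"az":0,"fingers":-1},{"dx":0.0003,"dy":0.001,"dz":0.015,"ax":0,"ay":0,"az":0,"fingers":-1},{"dx":0.0003,"dy":0.001,"dz":0.0175,"ax":0,"ay":0,"az":0,"fingers":-1},{"dx":0.0003,"dy":0.001,"dz":0.019,"ax":0,"ay":0,"az":0,"fingers":-1},{"dx":0.0003,"dy":0.001,"dz":0.0195,"ax":0,"ay":0,"az":0,"fingers":-1},{"dx":0.0003,"dy":0.001,"dz":0.0195,"ax":0,"ay":0,"az":0,"fingers":-1},{"dx":0.0003,"dy":0.001,"dz":0.0195,"ax":0,"ay":0,"az":0,"fingers":-1}]'
python3 -m inch '[{"dx":0,"dy":0,"dz":0.001,"ax":0,"ay":0,"az":0,"fingers":-1},{"dx":0,"dy":0,"dz":0.001,"ax":0,"ay":0,"az":0,"fingers":-1},{"dx":0,"dy":0,"dz":0.001,"ax":0,"ay":0,"az":0,"fingers":-1},{"dx":0,"dy":0,"dz":0.001,"ax":0,"ay":0,"az":0,"fingers":-1},{"dx":0,"dy":0,"dz":0.001,"ax":0,"ay":0,"az":0,"fingers":-1},{"dx":0,"dy":0,"dz":0.001,"ax":0,"ay":0,"az":0,"fingers":-1},{"dx":0,"dy":0,"dz":0.001,"ax":0,"ay":0,"az":0,"fingers":-1},{"dx":0,"dy":0,"dz":0.001,"ax":0,"ay":0,"az":0,"fingers":-1}]'
```

```text
time: 18.1
tool_pos: [0.4355, 0.1748, 0.066]
tcp_rot: [-2.26, -2.179, 0.007]
wrist_force: [-13.0, -3.5, 26.3]
width: 0.003
time: 19.1
tool_pos: [0.4355, 0.1748, 0.0666]
tcp_rot: [-2.26, -2.178, 0.007]
wrist_force: [-7.5, -1.9, 13.5]
width: 0.003
```

```bash
python3 -m inch '[{"dx":0,"dy":0,"dz":-0.01,"ax":0,"ay":0,"az":0,"fingers":-1},{"dx":0,"dy":0,"dz":-0.03,"ax":0,"ay":0,"az":0,"fingers":-1},{"dx":0,"dy":0,"dz":-0.08,"ax":0,"ay":0,"az":0,"fingers":-1},{"dx":0.05,"dy":0,"dz":-0.13,"ax":0,"ay":0,"az":0,"fingers":-1},{"dx":0.1,"dy":0,"dz":-0.14,"ax":0,"ay":0,"az":0,"fingers":-1},{"dx":0.15,"dy":0,"dz":-0.14,"ax":0,"ay":0,"az":0,"fingers":-1},{"dx":0.2,"dy":0,"dz":-0.14,"ax":0,"ay":0,"az":0,"fingers":-1},{"dx":0.25,"dy":0,"dz":-0.14,"ax":0,"ay":0,"az":0,"fingers":-1},{"dx":0.28,"dy":0,"dz":-0.14,"ax":0,"ay":0,"az":0,"fingers":-1},{"dx":0.28,"dy":0,"dz":-0.14,"ax":0,"ay":0,"az":0,"fingers":-1}]'
python3 - <<'E'
from h import *
p,d=bot.read_camera("top"); q,_=bot.read_camera("scene"); cv2.imwrite("pics/t7.png",p);cv2.imwrite("pics/s7.png",q)
im,X,Y=rect(q,"scene",.02,.38,.48,.14,.20); print([b[:3] for b in blobs(orange(im),X,Y,8)])
im,X,Y=rect(p,"top",.02,.38,.48,.14,.20); print("top",[b[:3] for b in blobs(orange(im),X,Y,3)])
P=cloud("top",d); m=red(p)&(P[...,2]>.036)&(abs(P[...,1]-.05)<.06)&(P[...,0]<.5); print("bar",P[m].mean(0),m.sum())
a=cv2.resize(p[165:285,165:305],(467,400),interpolation=cv2.INTER_CUBIC); b=cv2.resize(q[170:270,165:250],(330,390),interpolation=cv2.INTER_CUBIC)
im=np.zeros((400,800,3),np.uint8); im[:,:467]=a; im[:390,470:]=b; cv2.imwrite("pics/p7.png",im)
for t in("strip_blue","strip_yellow","loupe","marker","film_can"):
    r=bot.masks_of("top",t); print(t,[(x["box"],round(x["p"],2)) for x in r[:1]])
print(bot.read_state()["wrist_force"])
E
```

```text
time: 20.35
tool_pos: [0.4466, 0.4568, 0.2056]
tcp_rot: [-2.258, -2.181, 0.006]
wrist_force: [-0.0, -0.0, 0.4]
width: 0.001
[(47, np.float64(0.4704), np.float64(0.1763)), (136, np.float64(0.4519), np.float64(0.1733)), (138, np.float64(0.4174), np.float64(0.1746)), (84, np.float64(0.4018), np.float64(0.1776))]
top [(112, np.float64(0.4186), np.float64(0.1753))]
bar [0.41944556 0.04105571 0.22514966] 65
strip_blue [([329.8, 207.2, 394.8, 224.0], 0.55)]
strip_yellow [([335.2, 230.6, 399.8, 242.8], 0.74)]
loupe [([279.5, 183.8, 296.1, 204.7], 0.68)]
marker [([115.9, 233.9, 165.7, 246.4], 0.62)]
film_can []
[-0.51300406  0.4895619   0.67703753]
```

View pics/p7.png

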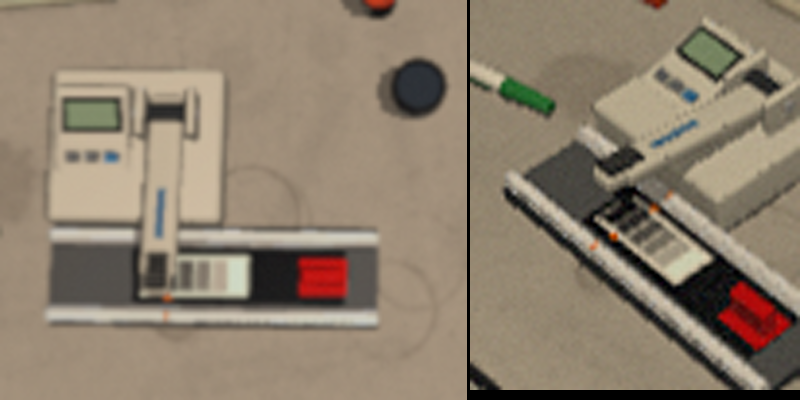

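```bash
python3 -c "
from workcell import bot
print(bot.finish_job())"
```

```text
the job is handed in; nothing more can be done
None
```

I moved the red strip from the tray into the guide channel with its bar toward the long end, and pressed the head down about 1 s on the white patch. I then let the head up, slid the strip 56.5 mm, and pressed it down about 1 s on the orange-pointer patch. The job is handed in at about 20 s of robot time. No verdict came back.

**Presses:** both times the head stopped firmly about 15–16 mm down, with 12–13 N while it was held. The second press briefly reached 26 N. The head joint angle can't be read, so I judged "fully down" from that stop and the force.

**Strip position:** in the last pictures the strip lies flat in the channel, the head is up and the arm is clear. The scene camera puts the pointer patch about 1.5 mm toward the long end of the orange lines. The top camera puts it within about 0.5 mm. They disagree by about 1 mm, but both are inside the 4 mm limit.

**Other items:** the blue and yellow strips, loupe and marker were still detected at the end where they had been seen before. The detector did not find the film can in the final check; the arm never went near it. My last depth check of the bar picked up wrong pixels, so I ignored that number.

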